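# Set the light table to its third brightness step

## Robot

A 7-joint arm with a two-finger parallel gripper is mounted at the origin on a cart in front of the work surface, level with it; the furniture and walls round the work are solid. World frame = base frame: x ahead of the robot, y to its left, z up, the work surface at z = 0. Lengths are in m, angles in degrees, forces in N, time in s.
With the tool pointing down it reaches from about 0.425 to 0.875 m from the base axis. Payload 9.9 kg.
Tool frame: the origin (TCP) lies on the mounting face of the last link; the fingertips stand 173 mm ahead of it and the grasp point (between the pads) lies 155 mm ahead of it; z points along the fingers, y is the line along which they close (so a half turn about z gives the same grasp; the last joint's range is limited). The gripper opens to 85 mm and grips with 20 to 120 N. Pads are 22 mm wide; open, the fingers measure 114 mm over their backs; the gripper's body (76 mm by 85 mm) begins 54 mm behind the grasp point. The pads swing forward as they close: fully open they stand 13 mm farther back than shut.
Start: joints at [-77.109, 32.985, 1.427, 82.34, -0.859, 64.687, -3.237], TCP at [0.205, 0.643, 0.405] pointing down, gripper open.
Joint ranges: [-157.87, 157.87], [-19.46, 123.44], [-87.15, 90], [11.01, 140.99], [-62.26, 242.26], [9.8, 113.94], [-161.44, 161.44]. Speed limits (degrees/s): [127.2, 127.2, 172.46, 172.46, 180, 180, 180].

## Interface

Orientations are given as [roll, pitch, yaw] about the fixed x, y, z axes, in that order (R = Rz(yaw) Ry(pitch) Rx(roll)).
In Python, from workcell import bot, vision, ticket gives the robot as it stands.
- The arm moves only by the shell command python3 -m jog 'ROWS' [OPENING] [FORCE]. ROWS is JSON, a list of rows, each an object of numbers: "dx", "dy", "dz": the shift along the tool's x, y, z in mm; "ax", "ay", "az": the turn, a rotation vector about the tool's x, y, z in degrees. A call has 1 to 12 rows; each row is the pose to reach, as a shift and turn from the pose commanded when the call began, along the tool's axes at that moment; what a row does not reach only later rows make up. A row lasts 1/12 s, in which the tool goes at most 41.7 mm and 7.16 degrees, less where a joint would pass 70% of its speed; a pose out of reach is approached as far as the arm can. A call with a gripper value outside its range is refused whole. OPENING is the closure, from 0 (fully open) to 1 (shut), set as the call begins (- or left out, the last holds). The fingers move at their own pace and stop on an object; FORCE is the grip in N (left out, the last holds). Time passes only in rows, so rows that repeat a pose let the fingers close. It gives the time, the measured TCP pose, the force, the opening and the grip force at its end, in the units of the state.
- bot.sense(): the state, without advancing time (a new reading comes with each control period).
- vision.capture(name): name is "scene" or "top" or "wrist"; returns the picture (420x560x3 uint8, red, green, blue); there is no depth.
- vision.get_calibration(name): a dict with "K" (3x3 intrinsics, pixels), "pose" (4x4, takes a point from camera to world coordinates). Camera axes: x right, y up, looking along -z (the intrinsics and any distortion apply to the point x, -y, -z); pixel columns grow to the right and rows downward; lengths in m; the calibration is good to about 2 mm. A picture is of the moment at which its call begins: read the wrist's pose just before it. get_calibration takes no time and is no camera call; for the wrist camera it gives the pose at the moment of the call.
- ticket.finish_job(): hands the job in; it is judged then, once.
The state is a dict: "time_s": time; "q": joint angles; "qvel": joint speeds; "joint_torque": joint torques, N m; "tcp_pos": TCP position; "orientation": TCP orientation; "wrist_force": force on the tool from outside, world axes, zero at the start; "wrist_torque": the same for the moment, N m; "width": opening from 0.0 (shut) to 1.0 (fully open); "grip_force": force on a finger pad.
Only numpy, scipy, OpenCV 4.12 (cv2) and the standard library are available. Lean on these libraries where they do the work, as an engineer would, in place of code of your own. Each camera call takes 0.05 s, during which the arm holds its last target. There are 200 camera calls.

## Task

Get the light table ready for viewing the sample: with the fingertips, push the upright black lever on its front strip all the way back to its right-hand stop, then push it to the left three clicks so that it rests in the third notch from the stop, never going past that notch. Only then press the round push button at the left end of the strip fully down and let it come up again. Do not pinch or pick anything up, and leave the glass dish, the loupe and the other things lying round it as they are.

Things in the scene. Friction and masses are not known exactly. Their poses are not given: they have to be found in the camera images.
- light_table: low grey box, 180 (x) x 210 (y) x 50 mm high, fixed to the table top on four feet. Origin at the centre of its underside, +x to its back, +y to its left seen from its front, z up; flat deck 50 mm above the origin. Framed white window at the back of the deck; lever and button on the front strip, both on the line x = -60 mm
- lever_grip (a point): centre of the upright black grip of the lever: a block 26 (light table's x) x 12 (y) x 24 mm high, lower edge 8 mm and top 32 mm above the deck, this point 20 mm. It slides only along the light table's y. It starts in notch 1 or 2 (seldom half-way between). Leaving a notch takes about 7 N, which falls to almost nothing half-way; there the lever jumps ahead into the next notch
- lever_home (a point): where the centre of the lever's grip is when the lever is in notch 0, at the right-hand stop (x = -60, y = -66, z = 70 mm of the light table). Notches follow every 14 mm to the left: y = -52, -38, -24 (the third) and -10 mm. The hard stops are 2 mm beyond the first and the last notch
- lamp_button_top (a point): centre of the top face of the grey round push button, 26 mm across, 22 mm above the deck when up, that stands in a black round housing (42 mm across, 12 mm high) at the left end of the control strip (x = -60, y = 62 mm of the light table). It is sprung, goes down 6 mm under about 5 N and comes up when released.
- lamp_button (a joint): how far the push button is pressed, in m: 0 up, 0.006 fully down
- dish_2: small glass dish with a brown sample, 57 mm across, 12 mm high, standing loose on the window; origin at the centre of its underside. Leave alone
- loupe: black stand loupe, 42 mm across and 42 mm high, standing loose on the window; origin at the centre of its underside. Leave alone
- brush_3: paint brush 160 mm long, 9 mm thick, lying on the table in front of the light table, along its front. Leave alone
- weight_1: small cloth-covered weight with a pale band, 34 x 56 x 23 mm, on the table to the left of the light table. Leave alone
- tweezers: steel tweezers 131 mm long, 5 mm high, on the table to the right of the light table. Leave alone
- eraser: eraser in a sleeve, 21 x 42 x 13 mm, on the table to the left of the light table. Leave alone
- tube_1: capped sample tube, 22 mm across and 75 mm high, upright on the table left of the back of the light table. Leave alone

How it is judged (in metres and radians):
On the way, in this order (a step that is already met when the one before it is completed fails the run):
1. the lever is pushed back to its right-hand stop (notch 0) (y of lever_grip in the frame of light_table below -0.063 m), for 0.1 s.
2. the lever rests in the third notch (y of lever_grip in the frame of light_table between -0.028 and -0.02 m), for 0.2 s.
3. the button is pressed down (value of joint lamp_button above 0.0042 m), for 0.05 s.
At the end, for the whole second after the job is handed in: the lever rests in the third notch from its right-hand stop (within 4 mm), the button is up again, and the dish and the loupe are where they stood (within 20 mm) (all of step 2 and value of joint lamp_button below 0.0015 m and distance of each of dish_2, loupe from where it was at the start of the episode below 0.02 m); the robot touches nothing.
It fails at once if the lever is pushed past the third notch, more than half-way to the fourth (y of lever_grip in the frame of light_table above -0.016 m).
It fails at once if the button is pressed while the lever is not in the third notch (value of joint lamp_button above 0.0042 m and (y of lever_grip in the frame of light_table below -0.029 m or y of lever_grip in the frame of light_table above -0.019 m)).
It fails at once if the lever is pinched (its left and right halves both loaded with over 3 N) (contact force between the fingers and level_lever_c1 above 3 N and contact force between the fingers and level_lever_c2 above 3 N).
It fails at once if the dish or the loupe is lifted, tipped or shifted by 20 mm (distance of any of dish_2, loupe from where it was at the start of the episode above 0.02 m or height (world z) of any of dish_2, loupe above 0.06 m or angle between loupe's own z axis and vertical above 0.4 rad).
It fails at once if another thing round the light table is disturbed (25 mm) (distance of any of brush_3, weight_1, tweezers, eraser, tube_1 from where it was at the start of the episode above 0.025 m).
It also fails if it takes over 64 s, if anything falls off the work surface, if the arm or the gripper's body presses on something with over 40 N, if the wrist force passes 120 N, or if a joint passes its speed limit or range.

## Working session

There is one attempt and no reset: what is moved stays moved. The work goes in short steps, Python scripts to look and compute and a shell command to move; the robot and the scene stay as the last step left them, time stands still between calls to the robot, and variables do not carry over. Pictures are saved under pics/ and viewed, at most 10 in all, crops included, and the job is handed in when it is done.

```bash
mkdir -p pics; ls; python3 - <<'E'
from workcell import bot, vision, ticket
import cv2, numpy as np
s=bot.sense(); print(s)
for n in ("top","scene"):
    im=vision.capture(n); cv2.imwrite(f"pics/{n}0.png",im[:,:,::-1]); c=vision.get_calibration(n); print(n,np.round(c["K"],1).tolist(),np.round(c["pose"],3).tolist(),c.keys())
E
```

```text
pics
{'time_s': 0.0, 'q': array([-77.10804534,  33.03238109,   1.42251584,  82.38712294,
        -0.85867418,  64.68371898,  -3.23670703]), 'qvel': array([ 0.09344759, -0.02980299,  0.05242564, -0.06628919, -0.01907629,
       -0.05581369,  0.02579271]), 'joint_torque': array([-4.40671029e-04, -7.65768385e+01,  2.25014202e+00, -2.85977894e+01,
        1.52853120e-02,  1.25301420e-02,  1.87900588e-05]), 'tcp_pos': array([0.20507278, 0.64292321, 0.40384107]), 'orientation': array([-1.79907475e+02,  4.99998283e-03,  1.62310227e+02]), 'wrist_force': array([ 0.52328343,  0.07353885, -0.15947699]), 'wrist_torque': array([ 0.02266727,  0.0140964 , -0.03540606]), 'grip_force': 0.0, 'width': 1.0050753202289244}
top [[500.8, 0.0, 279.9], [0.0, 500.8, 219.8], [0.0, 0.0, 1.0]] [[0.006, 0.977, -0.213, 0.392], [-1.0, 0.005, -0.006, 0.406], [-0.005, 0.213, 0.977, 0.912], [0.0, 0.0, 0.0, 1.0]] dict_keys(['K', 'pose'])
scene [[516.9, 0.0, 290.6], [0.0, 516.9, 211.3], [0.0, 0.0, 1.0]] [[0.719, 0.395, -0.572, 0.059], [-0.695, 0.382, -0.61, -0.111], [-0.022, 0.836, 0.549, 0.546], [0.0, 0.0, 0.0, 1.0]] dict_keys(['K', 'pose'])
```

View pics/top0.png

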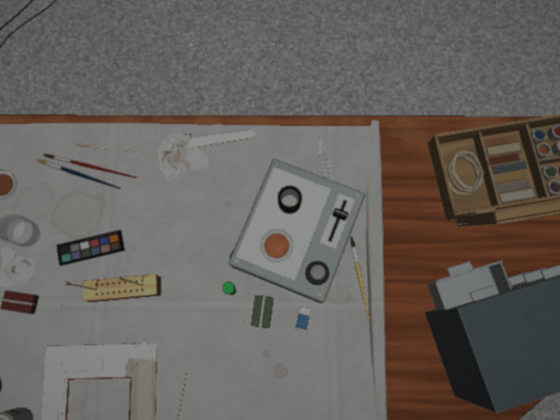

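View pics/scene0.png

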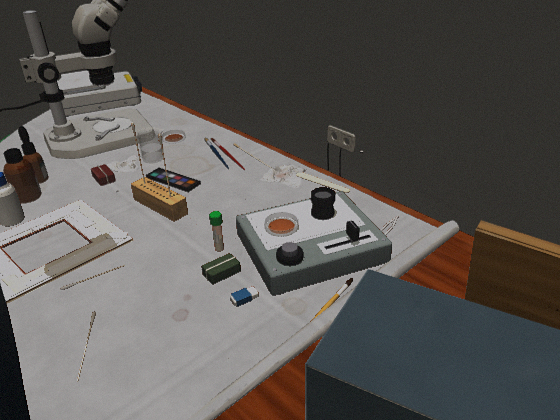

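The top view shows the light table (deck corners about (276,160), (364,190), (323,300), (231,263)), lever at about (340,212) and button at (317,272). The scene view has the lever at about (352,230) and the button at (290,250).

```bash
cat > h.py <<'E'
import cv2, numpy as np
from workcell import bot, vision, ticket
def ray(cal,u,v):
    d=np.linalg.inv(cal["K"])@[u,v,1]; P=np.array(cal["pose"]); return P[:3,3],P[:3,:3]@[d[0],-d[1],-d[2]]
def onz(cal,u,v,z):
    o,d=ray(cal,u,v); return o+d*(z-o[2])/d[2]
def proj(cal,p):
    P=np.array(cal["pose"]); c=P[:3,:3].T@(np.asarray(p)-P[:3,3]); x=np.array(cal["K"])@[c[0],-c[1],-c[2]]; return x[:2]/x[2]
E
python3 - <<'E'
import cv2
t=cv2.imread("pics/top0.png")[150:310,220:380]; s=cv2.imread("pics/scene0.png")[175:295,230:400]
a=cv2.resize(t,(600,600),interpolation=cv2.INTER_CUBIC); cv2.imwrite("pics/topc.png",cv2.convertScaleAbs(a,alpha=1.6))
cv2.imwrite("pics/scc.png",cv2.convertScaleAbs(cv2.resize(s,(800,565),interpolation=cv2.INTER_CUBIC),alpha=1.8))
E
```

```text
(no output)
```

View pics/topc.png

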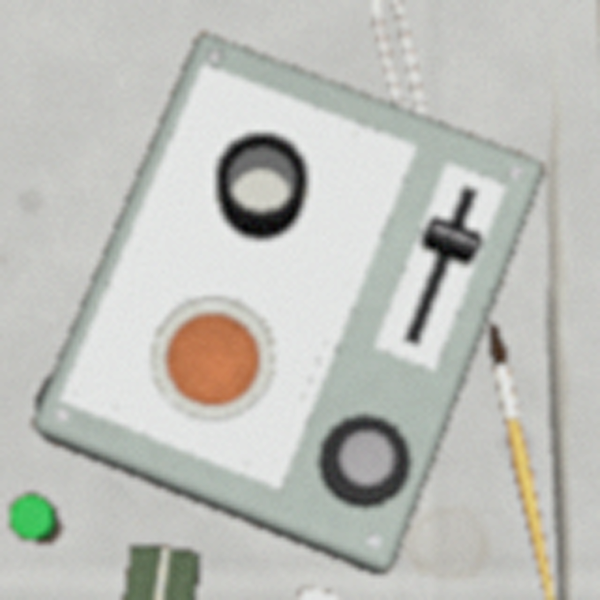

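View pics/scc.png

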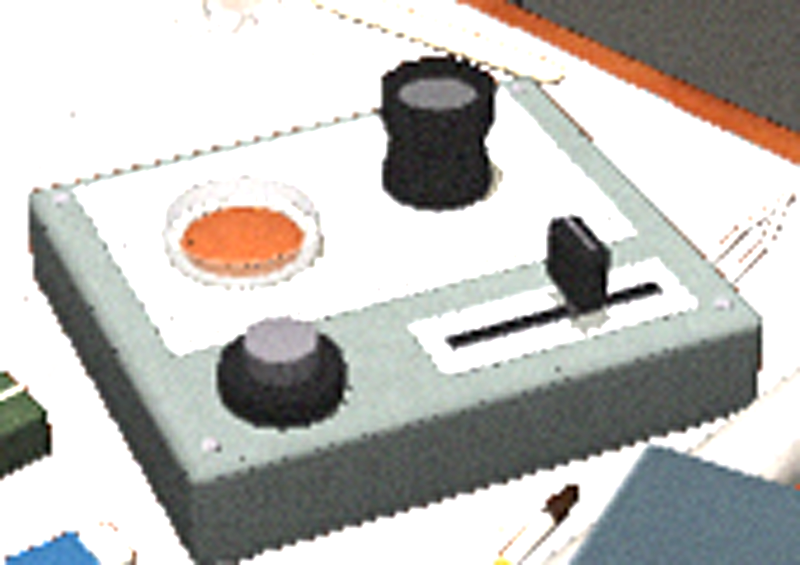

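The top crop shows deck corners about (202,35), (545,163), (388,568), (38,425), button cap at (367,458) and grip top at (455,233). In the scene crop the cap is at (283,341) and the grip top at (578,230), with the grip around the second notch.

```bash
python3 - <<'E'
from h import *
T=vision.get_calibration("top"); S=vision.get_calibration("scene")
f=lambda x,y:((x+.5)/3.75-.5+220,(y+.5)/3.75-.5+150)
g=lambda x,y:((x+.5)/4.706-.5+230,(y+.5)/4.706-.5+175)
def tri(a,b):
    o,d=ray(T,*f(*a)); p,e=ray(S,*g(*b))
    t,_,= np.linalg.lstsq(np.c_[d,-e],p-o,rcond=None)[0]; q1=o+t*d; q2=p+_*e; return np.round((q1+q2)/2,4),np.round(np.linalg.norm(q1-q2),4)
print("btn",tri((367,458),(283,341))); print("lev",tri((455,233),(578,230)))
for z in (.05,.056):
    C=np.array([onz(T,*f(*c),z)[:2] for c in [(202,35),(545,163),(388,568),(38,425)]])
    print(z,np.round(C,4).tolist(),np.round(np.linalg.norm(C-np.roll(C,-1,0),axis=1),4),C.mean(0).round(4))
    # back-right, front-right, front-left, back-left ; table x = right-front->back
    ex=(C[0]-C[1])+(C[3]-C[2]); ey=(C[3]-C[0])+(C[2]-C[1])
    yaw=np.arctan2(ex[1],ex[0]); yaw2=np.arctan2(ey[1],ey[0])-np.pi/2; print(np.degrees([yaw,yaw2]))
    y=(yaw+(yaw2+2*np.pi if yaw2<0 else yaw2))/2; R=np.array([[np.cos(y),-np.sin(y)],[np.sin(y),np.cos(y)]])
    for n,p,zz in (("btn",(367,458),z+.022),("lev",(455,233),z+.032)):
        w=onz(T,*f(*p),zz); print(n,w.round(4),(R.T@(w[:2]-C.mean(0))).round(4))
E
```

```text
btn (array([0.4858, 0.3478, 0.0704]), np.float64(0.0006))
lev (array([0.5859, 0.3083, 0.0835]), np.float64(0.0009))
0.05 [[0.6917, 0.4241], [0.6285, 0.2607], [0.438, 0.3375], [0.5023, 0.4981]] [0.1752 0.2054 0.1729 0.2033] [0.5651 0.3801]
[68.52780122 68.35013923]
btn [0.4854 0.348  0.072 ] [-0.0591  0.0623]
lev [0.5866 0.3078 0.082 ] [-0.0593 -0.0466]
0.056 [[0.6896, 0.424], [0.6269, 0.2617], [0.4377, 0.338], [0.5015, 0.4974]] [0.174  0.204  0.1717 0.2019] [0.5639 0.3803]
[68.52780122 68.35013923]
btn [0.4847 0.3485 0.078 ] [-0.0587  0.0619]
lev [0.5852 0.3086 0.088 ] [-0.0588 -0.0462]
```

```bash
cat >> h.py <<'E'
from scipy.spatial.transform import Rotation as Ro
C=np.array([.565,.380]); YAW=68.45; a=np.radians(YAW); R2=np.array([[np.cos(a),-np.sin(a)],[np.sin(a),np.cos(a)]])
def tip(s=None):
    "fingertip in light-table axes, mm (z: world)"
    s=s or bot.sense(); R=Ro.from_euler("xyz",s["orientation"],degrees=True).as_matrix(); p=s["tcp_pos"]+R[:,2]*.173
    return np.r_[R2.T@(p[:2]-C),p[2]]*1e3
def go(x,y,z):
    "tool-axis shift, mm, bringing the tip to light-table x,y and world z; and turn to yaw 158.45 pointing down"
    s=bot.sense(); Rm=Ro.from_euler("xyz",s["orientation"],degrees=True); G=Ro.from_euler("xyz",[180,0,YAW+90],degrees=True)
    p=np.r_[C+R2@np.array([x,y])/1e3,z/1e3+.173]
    print("shift",(Rm.inv().apply(p-s["tcp_pos"])*1e3).round(1),"turn",(Rm.inv()*G).as_rotvec(degrees=True).round(2),"tip",tip(s).round(1),"F",s["wrist_force"].round(1),"t",s["time_s"])
E
python3 -c "from h import *; go(-60,-10,160)"
```

```text
shift [-428.8 -201.6   71.3] turn [-0.09  0.01  3.86] tip [112.1 431.3 230.9] F [ 0.9  0.  -0.3] t 0.1
```

```bash
python3 -m jog '[{"dx":-35,"dy":-16,"az":1},{"dx":-70,"dy":-33,"az":3.8},{"dx":-105,"dy":-50,"az":3.8},{"dx":-140,"dy":-66,"az":3.8},{"dx":-175,"dy":-82,"az":3.8},{"dx":-210,"dy":-99,"az":3.8},{"dx":-245,"dy":-115,"az":3.8},{"dx":-280,"dy":-132,"dz":10,"az":3.8},{"dx":-315,"dy":-148,"dz":20,"az":3.8},{"dx":-350,"dy":-165,"dz":30,"az":3.8},{"dx":-385,"dy":-181,"dz":40,"az":3.8},{"dx":-400,"dy":-188,"dz":40,"az":3.8}]' 1
python3 -c "from h import *; go(-60,-10,130)"
```

```text
shift [-428.8 -201.5  101.3] turn [-0.09  0.01  3.86] tip [112.1 431.3 230.9] F [ 0.9  0.  -0.3] t 0.1invalid input
```

```bash
python3 -m jog '[{"dx":0,"dy":0,"dz":0,"ax":0,"ay":0,"az":1}]' 1; echo; python3 -m jog '[{"dx":-10,"dy":-5,"dz":0,"ax":0,"ay":0,"az":1}]'; echo; python3 -m jog --help | head -20
```

```text
time_s: 0.18
tcp_pos: [0.2052, 0.643, 0.4041]
orientation: [-179.9, 0.0, 161.3]
wrist_force: [-0.5, 0.3, -0.5]
width: 0.888
grip_force: 0.0

time_s: 0.27
tcp_pos: [0.2111, 0.6361, 0.4041]
orientation: [-180.0, -0.1, 160.4]
wrist_force: [0.1, 0.3, 0.1]
width: 0.749
grip_force: 0.0
invalid input: not JSON, or not a number
```

```bash
python3 -m jog '[{"dx":-70,"dy":-33,"dz":0,"ax":0,"ay":0,"az":1.8},{"dx":-70,"dy":-33,"dz":0,"ax":0,"ay":0,"az":1.8},{"dx":-140,"dy":-66,"dz":0,"ax":0,"ay":0,"az":1.8},{"dx":-140,"dy":-66,"dz":0,"ax":0,"ay":0,"az":1.8},{"dx":-210,"dy":-99,"dz":0,"ax":0,"ay":0,"az":1.8},{"dx":-210,"dy":-99,"dz":0,"ax":0,"ay":0,"az":1.8},{"dx":-280,"dy":-132,"dz":0,"ax":0,"ay":0,"az":1.8},{"dx":-280,"dy":-132,"dz":0,"ax":0,"ay":0,"az":1.8},{"dx":-350,"dy":-165,"dz":20,"ax":0,"ay":0,"az":1.8},{"dx":-350,"dy":-165,"dz":20,"ax":0,"ay":0,"az":1.8},{"dx":-400,"dy":-185,"dz":40,"ax":0,"ay":0,"az":1.8},{"dx":-400,"dy":-185,"dz":40,"ax":0,"ay":0,"az":1.8}]' 1
python3 -c "from h import *; go(-60,-10,130)"
```

```text
time_s: 1.27
tcp_pos: [0.5311, 0.3197, 0.3633]
orientation: [-179.8, 0.1, 158.0]
wrist_force: [0.7, -1.5, -0.5]
width: -0.001
grip_force: 0.0
shift [-19.1   8.9  60.3] turn [-0.19  0.14 -0.41] tip [-69.1   8.9 190.3] F [ 0.7 -1.5 -0.5] t 1.2667
```

```bash
python3 -m jog '[{"dx":-10,"dy":5,"dz":20,"ax":0,"ay":0,"az":-0.4},{"dx":-19,"dy":9,"dz":40,"ax":0,"ay":0,"az":-0.4},{"dx":-19,"dy":9,"dz":60,"ax":0,"ay":0,"az":-0.4},{"dx":-19,"dy":9,"dz":60,"ax":0,"ay":0,"az":-0.4}]'
python3 - <<'E'
from h import *
go(-60,-10,62)
for n in ("wrist","top"):
    c=vision.get_calibration(n); im=vision.capture(n)[:,:,::-1]; cv2.imwrite(f"pics/{n}1.png",im)
    for nm,p in (("home",(-60,-66,82)),("n1",(-60,-52,82)),("n2",(-60,-38,82)),("btn",(-60,62,72))):
        print(n,nm,proj(c,np.r_[C+R2@np.array(p[:2])/1e3,p[2]/1e3]).round(1))
w=cv2.imread("pics/wrist1.png");t=cv2.imread("pics/top1.png")[150:310,220:380]
cv2.imwrite("pics/both1.png",cv2.convertScaleAbs(np.hstack([cv2.resize(w,(480,360)),cv2.resize(t,(320,360))]),alpha=1.5))
E
```

```text
time_s: 1.6
tcp_pos: [0.5477, 0.3261, 0.3008]
orientation: [-179.7, -0.2, 158.8]
wrist_force: [-1.2, -0.3, -0.7]
width: -0.003
grip_force: 0.0
shift [-6.5 -3.2 65.8] turn [-0.31 -0.19  0.35] tip [-57.5  -3.1 127.8] F [-1.2 -0.3 -0.7] t 1.6
wrist home [274.6 308.9]
wrist n1 [274.6 292.2]
wrist n2 [274.6 274.9]
wrist btn [275.1 128.1]
top home [345.4 201.7]
top n1 [342.5 209.1]
top n2 [339.7 216.5]
top btn [318.1 271.8]
```

View pics/both1.png

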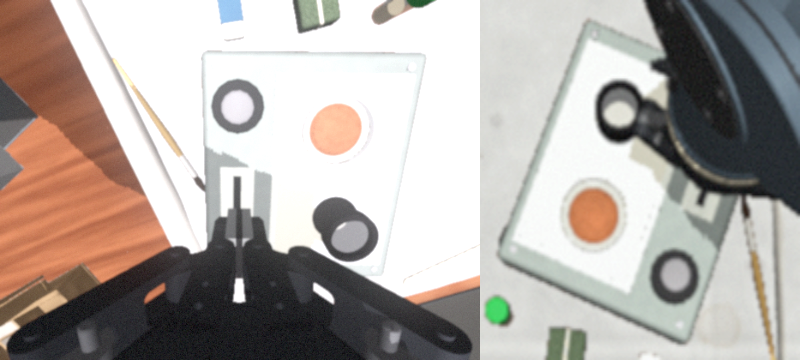

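The wrist view shows the button at about (237,104) in the crop, roughly 6 mm off prediction while the arm was still moving. I'll let it settle and measure the button again.

```bash
python3 -m jog '[{"dx":0,"dy":0,"dz":0,"ax":0,"ay":0,"az":0},{"dx":0,"dy":0,"dz":0,"ax":0,"ay":0,"az":0},{"dx":0,"dy":0,"dz":0,"ax":0,"ay":0,"az":0}]'
python3 - <<'E'
from h import *
go(-60,-10,62)
c=vision.get_calibration("wrist"); im=vision.capture("wrist")
g=cv2.cvtColor(im,cv2.COLOR_RGB2GRAY)
cr=cv2.GaussianBlur(g[80:170,220:340],(3,3),0)
h=cv2.HoughCircles(cr,cv2.HOUGH_GRADIENT,1,20,param1=80,param2=12,minRadius=12,maxRadius=40); print(h)
for u,v,r in h[0][:3]:
    for z in (.062,.072):
        p=onz(c,u+220,v+80,z); q=onz(c,u+220+r,v+80,z); print(z,p.round(4),(R2.T@(p[:2]-C)*1e3).round(1),"r",np.linalg.norm(p-q).round(4))
print("tip px",proj(c,np.r_[C+R2@tip()[:2]/1e3,tip()[2]/1e3]))
cv2.imwrite("pics/w2.png",cv2.convertScaleAbs(cv2.resize(im[60:340,180:400,::-1],(471,600),interpolation=cv2.INTER_CUBIC),alpha=1.6,beta=20))
E
```

```text
time_s: 1.95
tcp_pos: [0.5483, 0.3278, 0.3061]
orientation: [179.9, 0.1, 158.9]
wrist_force: [-0.1, 0.4, -0.6]
width: -0.003
grip_force: 0.0
shift [-6.3 -5.5 71.1] turn [0.1  0.07 0.47] tip [-54.4  -3.8 133.1] F [-0.1  0.4 -0.6] t 1.95
[[[51.5 39.5 28.6]]]
0.062 [0.4819 0.3491 0.062 ] [-59.3  66. ] r 0.0196
0.072 [0.4817 0.3494 0.072 ] [-59.1  66.2] r 0.0187
tip px [277.86946217 260.44178855]
```

View pics/w2.png

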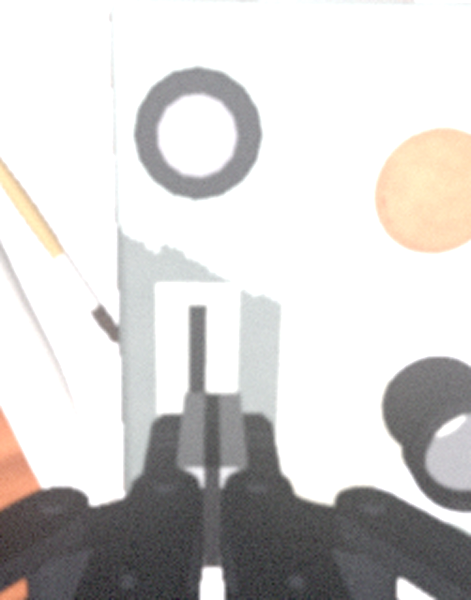

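The slot and housing are clear, the fingertips sit left of the grip, and the lever is hidden behind them. The wrist view puts the table about 4 mm further left than the top view, and contact with the stop will settle that. Now down beside the grip.

```bash
python3 -m jog '[{"dx":-2,"dy":-3,"dz":10,"ax":0,"ay":0,"az":0.4},{"dx":-4,"dy":-5.5,"dz":22,"ax":0,"ay":0,"az":0.4},{"dx":-4,"dy":-5.5,"dz":34,"ax":0,"ay":0,"az":0.4},{"dx":-4,"dy":-5.5,"dz":46,"ax":0,"ay":0,"az":0.4},{"dx":-4,"dy":-5.5,"dz":56,"ax":0,"ay":0,"az":0.4},{"dx":-4,"dy":-5.5,"dz":64,"ax":0,"ay":0,"az":0.4},{"dx":-4,"dy":-5.5,"dz":68,"ax":0,"ay":0,"az":0.4},{"dx":-4,"dy":-5.5,"dz":68,"ax":0,"ay":0,"az":0.4},{"dx":-4,"dy":-5.5,"dz":68,"ax":0,"ay":0,"az":0.4}]'
python3 -c "from h import *; go(-60,-10,63)"
```

```text
time_s: 2.75
tcp_pos: [0.55, 0.3211, 0.2366]
orientation: [-180.0, -0.0, 158.5]
wrist_force: [-0.3, 0.5, -0.7]
width: 0.001
grip_force: 0.0
shift [-2.3  0.2  0.6] turn [-0.01 -0.    0.06] tip [-60.3  -7.7  63.6] F [-0.3  0.5 -0.7] t 2.75
```

```bash
python3 -m jog '[{"dx":-5,"dy":0,"dz":0,"ax":0,"ay":0,"az":0},{"dx":-10,"dy":0,"dz":0,"ax":0,"ay":0,"az":0},{"dx":-15,"dy":0,"dz":0,"ax":0,"ay":0,"az":0},{"dx":-19,"dy":0,"dz":0,"ax":0,"ay":0,"az":0},{"dx":-23,"dy":0,"dz":0,"ax":0,"ay":0,"az":0},{"dx":-27,"dy":0,"dz":0,"ax":0,"ay":0,"az":0},{"dx":-31,"dy":0,"dz":0,"ax":0,"ay":0,"az":0},{"dx":-35,"dy":0,"dz":0,"ax":0,"ay":0,"az":0},{"dx":-37,"dy":0,"dz":0,"ax":0,"ay":0,"az":0},{"dx":-37,"dy":0,"dz":0,"ax":0,"ay":0,"az":0}]'
python3 -c "from h import *; go(-60,-51,63)"
python3 -m jog '[{"dx":-1,"dy":0,"dz":0,"ax":0,"ay":0,"az":0},{"dx":-2,"dy":0,"dz":0,"ax":0,"ay":0,"az":0},{"dx":-2,"dy":0,"dz":0,"ax":0,"ay":0,"az":0}]'
python3 -c "from h import *; go(-60,-51,63)"
```

```text
time_s: 3.58
tcp_pos: [0.5851, 0.307, 0.2367]
orientation: [180.0, 0.0, 158.5]
wrist_force: [0.1, 0.2, 0.3]
width: -0.002
grip_force: 0.0
shift [-5.4  0.5  0.7] turn [0.01 0.05 0.02] tip [-60.5 -45.7  63.7] F [0.1 0.2 0.3] t 3.5833
time_s: 3.83
tcp_pos: [0.5865, 0.3066, 0.2367]
orientation: [180.0, 0.0, 158.5]
wrist_force: [-0.5, 0.1, -0.7]
width: 0.002
grip_force: 0.0
shift [-4.   0.4  0.7] turn [0.   0.02 0.04] tip [-60.4 -47.1  63.7] F [-0.5  0.1 -0.7] t 3.8333
```

```bash
for i in 1 2 3 4; do python3 -m jog '[{"dx":-1,"dy":0,"dz":0,"ax":0,"ay":0,"az":0},{"dx":-1,"dy":0,"dz":0,"ax":0,"ay":0,"az":0}]' >/dev/null; python3 -c "from h import *; s=bot.sense(); print(tip(s).round(1), (R2.T@s['wrist_force'][:2]).round(1))"; done
```

```text
[-60.3 -47.9  63.7] [-0.2  0.7]
[-60.3 -48.4  63.7] [-0.2  0.8]
[-60.3 -48.8  63.7] [-0.2  5.7]
[-60.2 -49.2  63.7] [-1.3  6.6]
```

```bash
for i in 1 2 3 4; do python3 -m jog '[{"dx":-1,"dy":0,"dz":0,"ax":0,"ay":0,"az":0},{"dx":-1,"dy":0,"dz":0,"ax":0,"ay":0,"az":0}]' >/dev/null; python3 -c "from h import *; s=bot.sense(); print(tip(s).round(1), (R2.T@s['wrist_force'][:2]).round(1))"; done
```

```text
[-60.3 -50.1  63.7] [-1.1  4.5]
[-60.3 -50.5  63.7] [-2.4  9.1]
[-60.3 -50.5  63.7] [-1.9 12.1]
[-60.3 -50.6  63.7] [-2.5 14.8]
```

Hard stop at tip y -50.5 (predicted -51), so the frame holds. Now back off, lift over and come down on the right side.

```bash
python3 -m jog '[{"dx":6,"dy":0,"dz":0,"ax":0,"ay":0,"az":0},{"dx":12,"dy":0,"dz":0,"ax":0,"ay":0,"az":0},{"dx":12,"dy":0,"dz":-20,"ax":0,"ay":0,"az":0},{"dx":12,"dy":0,"dz":-45,"ax":0,"ay":0,"az":0},{"dx":12,"dy":0,"dz":-45,"ax":0,"ay":0,"az":0},{"dx":-10,"dy":0,"dz":-45,"ax":0,"ay":0,"az":0},{"dx":-30,"dy":0,"dz":-45,"ax":0,"ay":0,"az":0},{"dx":-45,"dy":0,"dz":-45,"ax":0,"ay":0,"az":0},{"dx":-45,"dy":0,"dz":-45,"ax":0,"ay":0,"az":0},{"dx":-45,"dy":0,"dz":-45,"ax":0,"ay":0,"az":0},{"dx":-45,"dy":0,"dz":-45,"ax":0,"ay":0,"az":0}]'
python3 - <<'E'
from h import *
go(-60,-98,63)
c=vision.get_calibration("wrist"); im=vision.capture("wrist")
for y in (-66,-52,-38): print(y,proj(c,np.r_[C+R2@np.array([-60,y])/1e3,.082]).round(1))
cv2.imwrite("pics/w3.png",cv2.convertScaleAbs(im[:,:,::-1],alpha=1.6,beta=20))
E
```

```text
time_s: 6.08
tcp_pos: [0.6351, 0.2876, 0.2814]
orientation: [-180.0, -0.0, 158.5]
wrist_force: [-1.1, 0.1, 0.4]
width: 0.005
grip_force: 0.0
shift [ 1.2  0.2 45.4] turn [-0.   -0.03  0.07] tip [-60.2 -99.1 108.4] F [-1.1  0.1  0.4] t 6.0833
-66 [278.4 187.5]
-52 [278.4 163.4]
-38 [278.5 138.1]
```

View pics/w3.png

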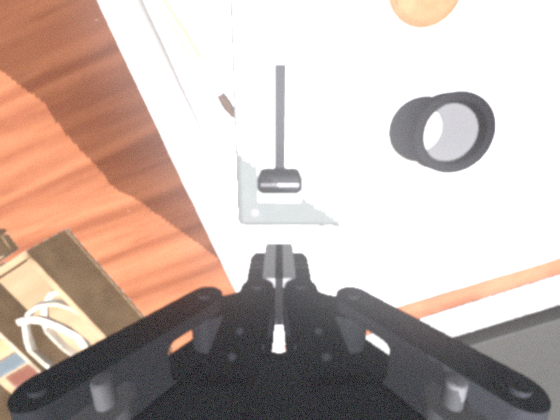

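The lever grip is at about (280,181), i.e. in notch 0 allowing for the wrist camera's constant 4 mm offset. Going down and feeling for contact.

```bash
python3 -m jog '[{"dx":0,"dy":0,"dz":12,"ax":0,"ay":0,"az":0},{"dx":0,"dy":0,"dz":24,"ax":0,"ay":0,"az":0},{"dx":0,"dy":0,"dz":35,"ax":0,"ay":0,"az":0},{"dx":0,"dy":0,"dz":45,"ax":0,"ay":0,"az":0},{"dx":0,"dy":0,"dz":45,"ax":0,"ay":0,"az":0},{"dx":4,"dy":0,"dz":45,"ax":0,"ay":0,"az":0},{"dx":8,"dy":0,"dz":45,"ax":0,"ay":0,"az":0},{"dx":11,"dy":0,"dz":45,"ax":0,"ay":0,"az":0},{"dx":11,"dy":0,"dz":45,"ax":0,"ay":0,"az":0},{"dx":11,"dy":0,"dz":45,"ax":0,"ay":0,"az":0}]' >/dev/null; python3 -c "from h import *; s=bot.sense(); print(tip(s).round(1), (R2.T@s['wrist_force'][:2]).round(1))"
for i in 1 2 3 4 5 6 7 8; do python3 -m jog '[{"dx":1,"dy":0,"dz":0,"ax":0,"ay":0,"az":0},{"dx":1,"dy":0,"dz":0,"ax":0,"ay":0,"az":0}]' >/dev/null; python3 -c "from h import *; s=bot.sense(); print(tip(s).round(1), (R2.T@s['wrist_force'][:2]).round(1))"; done
```

```text
[-59.9 -88.6  64.4] [-0.1 -0.8]
[-60.2 -87.7  64. ] [0.3 0.4]
[-60.3 -86.7  63.7] [ 0.1 -0.4]
[-60.3 -85.6  63.7] [-0.3  0.1]
[-60.2 -84.5  63.7] [ 0.3 -0.6]
[-60.3 -83.5  63.7] [-0.2  0.2]
[-60.3 -82.5  63.7] [0.5 0.2]
[-60.3 -82.1  63.7] [ 0.2 -1.7]
[-60.4 -81.7  63.8] [ 1.9 -5.6]
```

```bash
for i in 1 2 3 4 5 6 7 8 9 10 11 12; do python3 -m jog '[{"dx":1,"dy":0,"dz":0,"ax":0,"ay":0,"az":0},{"dx":2,"dy":0,"dz":0,"ax":0,"ay":0,"az":0},{"dx":2,"dy":0,"dz":0,"ax":0,"ay":0,"az":0}]' >/dev/null; python3 -c "from h import *; s=bot.sense(); print(tip(s)[1].round(1), (R2.T@s['wrist_force'][:2]).round(1)[1],s['time_s'])"; done
```

```text
-80.5 -6.8 8.55
-77.1 -3.1 8.8
-73.8 0.5 9.05
-71.9 0.2 9.3
-70.3 0.3 9.55
-68.4 -0.3 9.8
-67.8 -5.2 10.05
-66.7 -6.5 10.3
-63.3 -2.9 10.55
-59.7 0.5 10.8
-57.9 0.2 11.05
-56.4 -0.1 11.3
```

```bash
for i in 1 2 3 4 5; do python3 -m jog '[{"dx":1,"dy":0,"dz":0,"ax":0,"ay":0,"az":0},{"dx":2,"dy":0,"dz":0,"ax":0,"ay":0,"az":0},{"dx":2,"dy":0,"dz":0,"ax":0,"ay":0,"az":0}]' >/dev/null; python3 -c "from h import *; s=bot.sense(); print(tip(s)[1].round(1), (R2.T@s['wrist_force'][:2]).round(1)[1],s['time_s'])"; done
```

```text
-54.4 -0.2 11.55
-53.8 -4.2 11.8
-52.7 -6.5 12.05
-49.3 -2.5 12.3
-45.8 -0.6 12.55
```

```bash
python3 -m jog '[{"dx":-4,"dy":0,"dz":0,"ax":0,"ay":0,"az":0},{"dx":-8,"dy":0,"dz":0,"ax":0,"ay":0,"az":0},{"dx":-8,"dy":0,"dz":-20,"ax":0,"ay":0,"az":0},{"dx":-8,"dy":0,"dz":-45,"ax":0,"ay":0,"az":0},{"dx":-8,"dy":0,"dz":-45,"ax":0,"ay":0,"az":0},{"dx":-8,"dy":0,"dz":-45,"ax":0,"ay":0,"az":0}]' >/dev/null
python3 -m jog '[{"dx":25,"dy":0,"dz":0,"ax":0,"ay":0,"az":0},{"dx":50,"dy":0,"dz":0,"ax":0,"ay":0,"az":0},{"dx":75,"dy":0,"dz":0,"ax":0,"ay":0,"az":0},{"dx":100,"dy":0,"dz":0,"ax":0,"ay":0,"az":0},{"dx":115,"dy":0,"dz":0,"ax":0,"ay":0,"az":0},{"dx":115,"dy":0,"dz":0,"ax":0,"ay":0,"az":0},{"dx":115,"dy":0,"dz":0,"ax":0,"ay":0,"az":0},{"dx":115,"dy":0,"dz":0,"ax":0,"ay":0,"az":0}]'
python3 - <<'E'
from h import *
go(-60,63,85)
o=[]
for n,(u0,v0,u1,v1) in (("top",(290,170,380,300)),("scene",(250,200,400,280))):
    c=vision.get_calibration(n); im=vision.capture(n)[v0:v1,u0:u1,::-1]; print(n,proj(c,np.r_[C+R2@np.array([-60,-24])/1e3,.082]).round(1))
    o.append(cv2.resize(im,None,fx=360/im.shape[0]*.8,fy=360/im.shape[0]*.8,interpolation=cv2.INTER_CUBIC))
cv2.imwrite("pics/both2.png",cv2.convertScaleAbs(np.hstack(o),alpha=1.6))
E
```

```text
time_s: 13.72
tcp_pos: [0.4877, 0.3454, 0.2815]
orientation: [-180.0, 0.0, 158.5]
wrist_force: [0.4, -0.9, -0.6]
width: 0.002
grip_force: 0.0
shift [ 3.9  0.6 23.5] turn [-0.02  0.05  0.01] tip [-60.7  59.  108.5] F [ 0.4 -0.9 -0.6] t 13.7167
top [336.8 224. ]
scene [340.6 227.8]
```

View pics/both2.png

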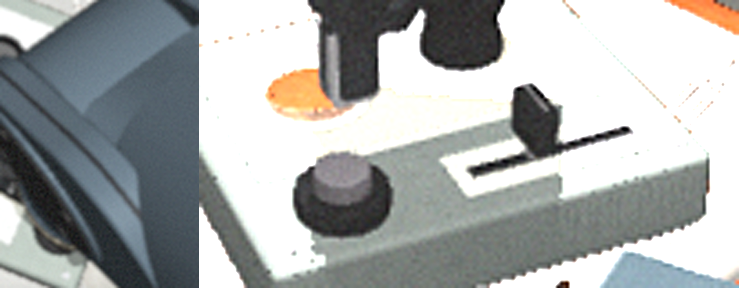

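In the scene crop the grip sits about (342.5,227) full-frame, against (340.6,227.8) predicted for notch 3, which agrees with the three clicks felt. Now press the button.

```bash
python3 -m jog '[{"dx":3.5,"dy":0,"dz":10,"ax":0,"ay":0,"az":0},{"dx":3.5,"dy":0,"dz":20,"ax":0,"ay":0,"az":0},{"dx":3.5,"dy":0,"dz":30,"ax":0,"ay":0,"az":0},{"dx":3.5,"dy":0,"dz":34,"ax":0,"ay":0,"az":0},{"dx":3.5,"dy":0,"dz":34,"ax":0,"ay":0,"az":0},{"dx":3.5,"dy":0,"dz":34,"ax":0,"ay":0,"az":0}]' | head -2
for i in 1 2 3 4 5 6 7; do python3 -m jog '[{"dx":0,"dy":0,"dz":1.5,"ax":0,"ay":0,"az":0},{"dx":0,"dy":0,"dz":1.5,"ax":0,"ay":0,"az":0},{"dx":0,"dy":0,"dz":1.5,"ax":0,"ay":0,"az":0}]' >/dev/null; python3 -c "from h import *; s=bot.sense(); print(tip(s).round(1), s['wrist_force'].round(1),s['time_s'])"; done
```

```text
time_s: 14.32
tcp_pos: [0.4835, 0.3471, 0.2471]
[-60.3  63.7  73.5] [-0.1  0.  -0.4] 14.5667
[-60.2  63.6  72. ] [ 0.4 -0.5  2.3] 14.8167
[-60.2  63.6  70.4] [ 1.3 -0.   3. ] 15.0667
[-60.2  63.6  68.8] [ 0.5 -0.1  3.8] 15.3167
[-60.2  63.6  67.3] [1.6 0.3 4.7] 15.5667
[-60.2  63.6  66.4] [ 0.1 -0.  11.4] 15.8167
[-60.1  63.6  66.2] [-3.6 -2.6 26. ] 16.0667
```

Button bottomed out at z 66.2 mm, a travel of about 6 mm. Now release and retreat.

```bash
python3 -m jog '[{"dx":0,"dy":0,"dz":-5,"ax":0,"ay":0,"az":0},{"dx":0,"dy":0,"dz":-15,"ax":0,"ay":0,"az":0},{"dx":0,"dy":0,"dz":-30,"ax":0,"ay":0,"az":0},{"dx":0,"dy":0,"dz":-55,"ax":0,"ay":0,"az":0},{"dx":20,"dy":0,"dz":-80,"ax":0,"ay":0,"az":0},{"dx":50,"dy":0,"dz":-100,"ax":0,"ay":0,"az":0},{"dx":80,"dy":0,"dz":-120,"ax":0,"ay":0,"az":0},{"dx":100,"dy":30,"dz":-130,"ax":0,"ay":0,"az":0},{"dx":100,"dy":50,"dz":-130,"ax":0,"ay":0,"az":0},{"dx":100,"dy":50,"dz":-130,"ax":0,"ay":0,"az":0},{"dx":100,"dy":50,"dz":-130,"ax":0,"ay":0,"az":0},{"dx":100,"dy":50,"dz":-130,"ax":0,"ay":0,"az":0}]'
python3 - <<'E'
from h import *
im=vision.capture("top")[150:310,220:380,::-1]; c=vision.get_calibration("top")
for y in (-38,-24,-10): p=proj(c,np.r_[C+R2@np.array([-60,y])/1e3,.082]); print(y,((p-[220,150]+.5)*3.75).round(0))
cv2.imwrite("pics/end.png",cv2.convertScaleAbs(cv2.resize(im,(600,600),interpolation=cv2.INTER_CUBIC),alpha=1.6))
E
```

```text
time_s: 17.07
tcp_pos: [0.4086, 0.4294, 0.3666]
orientation: [-179.9, -0.0, 158.5]
wrist_force: [0.7, -0.7, -0.1]
width: 0.002
grip_force: 0.0
-38 [451. 251.]
-24 [440. 280.]
-10 [429. 308.]
```

View pics/end.png

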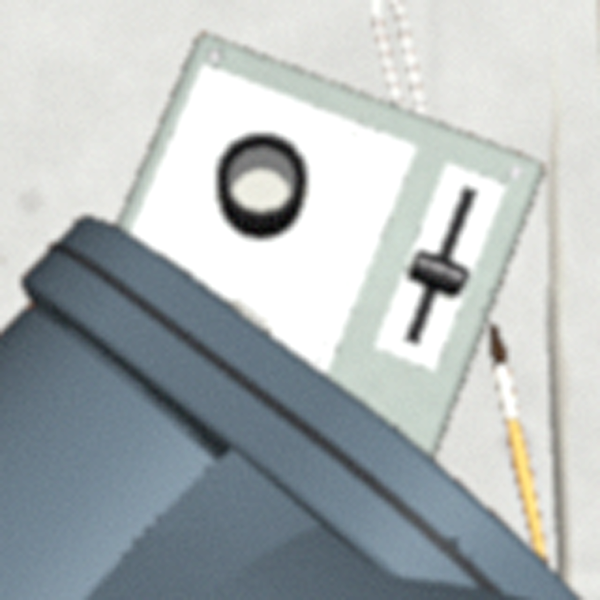

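The lever grip shows at about (440,271) in the crop, a little short of the (440,280) predicted for notch 3. I'll measure it properly against the slot before handing in.

```bash
python3 - <<'E'
from h import *
c=vision.get_calibration("top"); end=vision.capture("top")[:,:,::-1]; st=cv2.imread("pics/top0.png")
P=lambda x,y,z:proj(c,np.r_[C+R2@np.array([x,y])/1e3,z/1e3])
print("slot mid -38 deck",((P(-60,-38,50)-[220,150]+.5)*3.75).round(0))
# dark profile along lever line, columns beside the slot (x=-52,-68), at grip-top height
for nm,im in (("start",st),("end",end)):
    g=cv2.cvtColor(im.copy(),cv2.COLOR_BGR2GRAY).astype(np.float32)
    ys=np.arange(-80,6,1.)
    for x in (-54,-66):
        uv=np.array([P(x,y,82) for y in ys],np.float32); v=cv2.remap(g,uv[:,:1].copy(),uv[:,1:].copy(),cv2.INTER_LINEAR).ravel()
        d=ys[v<(v.min()+np.median(v))/2]; print(nm,x,"dark at grip-top plane y",d.min(),d.max())
for y in (-24,-45,-52,-66): # expected extents of the silhouette in same measure
    w=[]
    for yy in (y-6,y+6):
        for z in (58,82):
            q=P(-54,yy,z); w.append((R2.T@(onz(c,*q,.082)[:2]-C)*1e3)[1])
    print("expected",y,round(min(w),1),round(max(w),1))
E
```

```text
slot mid -38 deck [443. 266.]
start -54 dark at grip-top plane y -50.0 -36.0
start -66 dark at grip-top plane y -50.0 -36.0
end -54 dark at grip-top plane y -33.0 -19.0
end -66 dark at grip-top plane y -33.0 -19.0
expected -24 -30.0 -12.7
expected -45 -51.0 -33.1
expected -52 -58.0 -39.9
expected -66 -72.0 -53.5
```

The silhouette suggests the lever may be a few mm short of notch 3. I'll look from the wrist camera, with the grip and button unobstructed.

```bash
python3 -c "from h import *; go(-60,-115,190)"; python3 -m jog '[{"dx":-35,"dy":-10,"dz":0,"ax":0,"ay":0,"az":0},{"dx":-70,"dy":-20,"dz":0,"ax":0,"ay":0,"az":0},{"dx":-105,"dy":-30,"dz":0,"ax":0,"ay":0,"az":0},{"dx":-140,"dy":-40,"dz":0,"ax":0,"ay":0,"az":0},{"dx":-175,"dy":-50,"dz":0,"ax":0,"ay":0,"az":0},{"dx":-210,"dy":-50,"dz":0,"ax":0,"ay":0,"az":0},{"dx":-245,"dy":-50,"dz":0,"ax":0,"ay":0,"az":0},{"dx":-275,"dy":-50,"dz":0,"ax":0,"ay":0,"az":0},{"dx":-275,"dy":-50,"dz":0,"ax":0,"ay":0,"az":0},{"dx":-275,"dy":-50,"dz":0,"ax":0,"ay":0,"az":0},{"dx":-275,"dy":-50,"dz":0,"ax":0,"ay":0,"az":0}]' |head -2
python3 - <<'E'
from h import *
go(-60,-115,190)
c=vision.get_calibration("wrist"); im=vision.capture("wrist")
np.savez("w4.npz",im=im,K=c["K"],pose=c["pose"])
for n,p in (("L-24",(-60,-24,82)),("btn",(-60,62,72)),("slotR",(-60,-66,50))): print(n,proj(c,np.r_[C+R2@np.array(p[:2])/1e3,p[2]/1e3]).round(1))
cv2.imwrite("pics/w4.png",cv2.convertScaleAbs(cv2.resize(im[0:250,200:400,::-1],(480,600),interpolation=cv2.INTER_CUBIC),alpha=1.3,beta=30))
E
```

```text
shift [-278.2  -48.2    3.8] turn [-0.11 -0.01 -0.03] tip [-12.  163.2 193.7] F [ 0.1 -0.3 -0.3] t 17.1667
time_s: 18.08
tcp_pos: [0.646, 0.2825, 0.3666]
shift [-3.9  0.9  3.6] turn [-0.05 -0.08  0.  ] tip [ -61.1 -110.8  193.6] F [-0.8  0.3 -0.1] t 18.0833
L-24 [279.5  96.5]
btn [279.4 -24.7]
slotR [279.4 145.6]
```

View pics/w4.png

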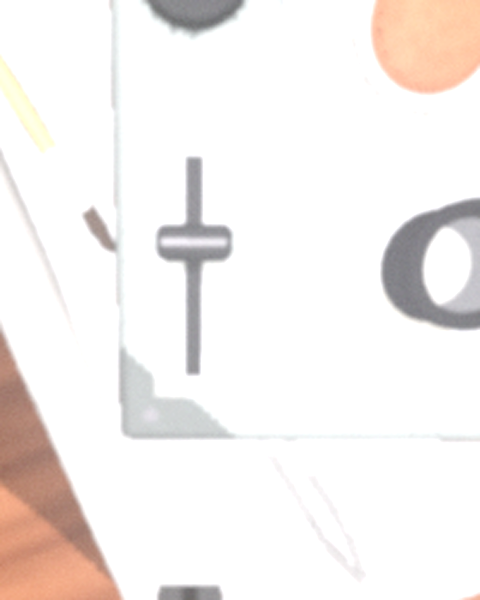

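The wrist view shows the slot from row 157 to 374, the grip centred at row 243 (226 to 261), and the deck's right edge at row 436 (crop pixels).

```bash
python3 - <<'E'
from h import *
c=np.load("w4.npz")
def Y(u,v,z): return (R2.T@(onz(c,(u+.5)/2.4-.5+200,(v+.5)/2.4-.5,z)[:2]-C)*1e3).round(1)
print("slot ends",Y(194,157,.05),Y(194,374,.05)); print("right edge",Y(194,436,.05)); print("housing edge (true y 41)",Y(195,30,.062))
for z in (.082,.07): print("grip",z,Y(195,226,z),Y(195,243,z),Y(195,261,z))
print("cam",R2.T@(c["pose"][:2,3]-C)*1e3,c["pose"][2,3])
# same for start: top0 crop slot ends and grip
T=vision.get_calibration("top"); f=lambda x,y,z:(R2.T@(onz(T,(x+.5)/3.75-.5+220,(y+.5)/3.75-.5+150,z)[:2]-C)*1e3).round(1)
print("top slot ends",f(413,340,.05),f(468,190,.05))
E
```

```text
slot ends [-59.    3.4] [-58.9 -75.4]
right edge [ -58.9 -100.4]
housing edge (true y 41) [-58.8  40.6]
grip 0.082 [-58.8 -22. ] [-58.8 -27.4] [-58.8 -33.1]
grip 0.07 [-58.7 -21.4] [-58.7 -27. ] [-58.7 -33. ]
cam [-60.74469857 -36.23610229] 0.33636794454610225
top slot ends [-59.6   0.2] [-58.3 -76.9]
```

The grip is at about -28 to -29 mm: friction held it just past half-way, so it isn't in the notch yet. I'll nudge it in from the right, then press again.

```bash
python3 -m jog '[{"dx":15,"dy":0,"dz":20,"ax":0,"ay":0,"az":0},{"dx":30,"dy":0,"dz":40,"ax":0,"ay":0,"az":0},{"dx":45,"dy":0,"dz":60,"ax":0,"ay":0,"az":0},{"dx":45,"dy":0,"dz":80,"ax":0,"ay":0,"az":0},{"dx":45,"dy":0,"dz":100,"ax":0,"ay":0,"az":0},{"dx":45,"dy":0,"dz":115,"ax":0,"ay":0,"az":0},{"dx":45,"dy":0,"dz":125,"ax":0,"ay":0,"az":0},{"dx":45,"dy":0,"dz":130,"ax":0,"ay":0,"az":0},{"dx":45,"dy":0,"dz":130,"ax":0,"ay":0,"az":0},{"dx":45,"dy":0,"dz":130,"ax":0,"ay":0,"az":0}]' |head -2
python3 -c "from h import *; go(-60,-50,64)"
```

```text
time_s: 18.97
tcp_pos: [0.6044, 0.2999, 0.2378]
shift [16.1  0.1  0.8] turn [0.03 0.02 0.08] tip [-59.9 -66.1  64.8] F [ 0.3 -1.   0.1] t 18.9667
```

```bash
python3 -m jog '[{"dx":3,"dy":0,"dz":0,"ax":0,"ay":0,"az":0},{"dx":7,"dy":0,"dz":0,"ax":0,"ay":0,"az":0},{"dx":11,"dy":0,"dz":0,"ax":0,"ay":0,"az":0},{"dx":15,"dy":0,"dz":0,"ax":0,"ay":0,"az":0},{"dx":18,"dy":0,"dz":0,"ax":0,"ay":0,"az":0},{"dx":18,"dy":0,"dz":0,"ax":0,"ay":0,"az":0},{"dx":18,"dy":0,"dz":0,"ax":0,"ay":0,"az":0}]' |head -2
python3 -c "from h import *; s=bot.sense(); print(tip(s)[1].round(1), (R2.T@s['wrist_force'][:2]).round(1)[1],s['time_s'])"
for i in 1 2 3 4 5 ; do python3 -m jog '[{"dx":1,"dy":0,"dz":0,"ax":0,"ay":0,"az":0},{"dx":1,"dy":0,"dz":0,"ax":0,"ay":0,"az":0},{"dx":1,"dy":0,"dz":0,"ax":0,"ay":0,"az":0}]' >/dev/null; python3 -c "from h import *; s=bot.sense(); print(tip(s)[1].round(1), (R2.T@s['wrist_force'][:2]).round(1)[1],s['time_s'])"; done
```

```text
time_s: 19.55
tcp_pos: [0.5875, 0.3064, 0.2373]
-48.0 -0.8 19.55
-47.3 0.2 19.8
-46.2 0.5 20.05
-45.1 -0.3 20.3
-44.1 -0.2 20.55
-43.1 0.4 20.8
```

```bash
for i in 1 2 3 4 ; do python3 -m jog '[{"dx":0.8,"dy":0,"dz":0,"ax":0,"ay":0,"az":0},{"dx":0.8,"dy":0,"dz":0,"ax":0,"ay":0,"az":0},{"dx":0.8,"dy":0,"dz":0,"ax":0,"ay":0,"az":0}]' >/dev/null; python3 -c "from h import *; s=bot.sense(); print(tip(s)[1].round(1), (R2.T@s['wrist_force'][:2]).round(1)[1],s['time_s'])"; done
```

```text
-42.3 0.9 21.05
-41.5 0.2 21.3
-40.8 0.3 21.55
-40.2 -0.7 21.8
```

```bash
python3 -m jog '[{"dx":-5,"dy":0,"dz":0,"ax":0,"ay":0,"az":0},{"dx":-10,"dy":0,"dz":0,"ax":0,"ay":0,"az":0},{"dx":-15,"dy":0,"dz":-30,"ax":0,"ay":0,"az":0},{"dx":-35,"dy":0,"dz":-60,"ax":0,"ay":0,"az":0},{"dx":-55,"dy":0,"dz":-90,"ax":0,"ay":0,"az":0},{"dx":-71,"dy":0,"dz":-115,"ax":0,"ay":0,"az":0},{"dx":-71,"dy":0,"dz":-130,"ax":0,"ay":0,"az":0},{"dx":-71,"dy":0,"dz":-130,"ax":0,"ay":0,"az":0},{"dx":-71,"dy":0,"dz":-130,"ax":0,"ay":0,"az":0},{"dx":-71,"dy":0,"dz":-130,"ax":0,"ay":0,"az":0}]' |head -2
python3 - <<'E'
from h import *
c=vision.get_calibration("wrist"); im=vision.capture("wrist"); np.savez("w5.npz",im=im,K=c["K"],pose=c["pose"]); print(tip().round(1))
for n in ("w4.npz","w5.npz"):
    k=np.load(n); g=cv2.cvtColor(k["im"],cv2.COLOR_RGB2GRAY).astype(np.float32); ys=np.arange(-90,20,.5)
    for x,z in ((-51,.082),(-67,.082),(-58.9,.05)):
        uv=np.array([proj(k,np.r_[C+R2@np.array([x,y])/1e3,z]) for y in ys],np.float32); v=cv2.remap(g,uv[:,:1].copy(),uv[:,1:].copy(),cv2.INTER_LINEAR).ravel()
        d=ys[v<(v.min()+v.max())/2]; print(n,x,z,d.min(),d.max(),"mid",(d.min()+d.max())/2)
E
```

```text
time_s: 22.63
tcp_pos: [0.6457, 0.2832, 0.3661]
[ -60.7 -110.2  192.8]
w4.npz -51 0.082 -90.0 -21.5 mid -55.75
w4.npz -67 0.082 -90.0 -21.5 mid -55.75
w4.npz -58.9 0.05 -90.0 3.5 mid -43.25
w5.npz -51 0.082 -90.0 -17.0 mid -53.5
w5.npz -67 0.082 -90.0 -16.5 mid -53.25
w5.npz -58.9 0.05 -90.0 3.5 mid -43.25
```

The nudge moved the grip about 4.7 mm left, to about -24 mm, so it is seated in notch 3. Pressing the button again.

```bash
python3 -m jog '[{"dx":30,"dy":0,"dz":0,"ax":0,"ay":0,"az":0},{"dx":60,"dy":0,"dz":0,"ax":0,"ay":0,"az":0},{"dx":90,"dy":0,"dz":0,"ax":0,"ay":0,"az":0},{"dx":120,"dy":0,"dz":0,"ax":0,"ay":0,"az":0},{"dx":150,"dy":0,"dz":20,"ax":0,"ay":0,"az":0},{"dx":173,"dy":0,"dz":40,"ax":0,"ay":0,"az":0},{"dx":173,"dy":0,"dz":60,"ax":0,"ay":0,"az":0},{"dx":173,"dy":0,"dz":80,"ax":0,"ay":0,"az":0},{"dx":173,"dy":0,"dz":95,"ax":0,"ay":0,"az":0},{"dx":173,"dy":0,"dz":105,"ax":0,"ay":0,"az":0},{"dx":173,"dy":0,"dz":105,"ax":0,"ay":0,"az":0},{"dx":173,"dy":0,"dz":105,"ax":0,"ay":0,"az":0}]' |head -2
python3 -c "from h import *; go(-60,63,73)"
```

```text
time_s: 23.68
tcp_pos: [0.485, 0.3465, 0.2616]
shift [ 0.9  0.6 15.6] turn [-0.08 -0.04  0.07] tip [-60.8  62.2  88.6] F [ 1.6 -0.4 -0.1] t 23.6833
```

```bash
python3 -m jog '[{"dx":1,"dy":0,"dz":6,"ax":0,"ay":0,"az":0},{"dx":1,"dy":0,"dz":12,"ax":0,"ay":0,"az":0},{"dx":1,"dy":0,"dz":15,"ax":0,"ay":0,"az":0},{"dx":1,"dy":0,"dz":15,"ax":0,"ay":0,"az":0}]' | head -2
for i in 1 2 3 4 5 6; do python3 -m jog '[{"dx":0,"dy":0,"dz":1.5,"ax":0,"ay":0,"az":0},{"dx":0,"dy":0,"dz":1.5,"ax":0,"ay":0,"az":0},{"dx":0,"dy":0,"dz":1.5,"ax":0,"ay":0,"az":0}]' >/dev/null; python3 -c "from h import *; s=bot.sense(); print(tip(s).round(1), s['wrist_force'].round(1),s['time_s'])"; done
```

```text
time_s: 24.02
tcp_pos: [0.484, 0.3468, 0.2467]
[-60.4  62.9  72.8] [0.1 0.3 0.8] 24.2667
[-60.3  62.8  71.4] [ 0.6 -1.7  1.7] 24.5167
[-60.3  62.8  69.8] [0.5 0.2 2.9] 24.7667
[-60.3  62.8  68.3] [ 0.  -0.1  3.4] 25.0167
[-60.3  62.8  66.7] [0.4 0.8 4.8] 25.2667
[-60.2  62.8  66.4] [-2.3 -1.2 15.9] 25.5167
```

Fully down. Release, retreat and check the lever and button once more before handing in.

```bash
python3 -m jog '[{"dx":0,"dy":0,"dz":-5,"ax":0,"ay":0,"az":0},{"dx":0,"dy":0,"dz":-15,"ax":0,"ay":0,"az":0},{"dx":0,"dy":0,"dz":-30,"ax":0,"ay":0,"az":0},{"dx":0,"dy":0,"dz":-55,"ax":0,"ay":0,"az":0},{"dx":20,"dy":0,"dz":-80,"ax":0,"ay":0,"az":0},{"dx":50,"dy":0,"dz":-100,"ax":0,"ay":0,"az":0},{"dx":80,"dy":0,"dz":-120,"ax":0,"ay":0,"az":0},{"dx":100,"dy":30,"dz":-130,"ax":0,"ay":0,"az":0},{"dx":100,"dy":50,"dz":-130,"ax":0,"ay":0,"az":0},{"dx":100,"dy":50,"dz":-130,"ax":0,"ay":0,"az":0},{"dx":100,"dy":50,"dz":-130,"ax":0,"ay":0,"az":0},{"dx":100,"dy":50,"dz":-130,"ax":0,"ay":0,"az":0}]'
python3 - <<'E'
from h import *
c=vision.get_calibration("top"); g=cv2.cvtColor(vision.capture("top"),cv2.COLOR_RGB2GRAY).astype(np.float32)
ys=np.arange(-80,6,1.)
for x in (-54,-66):
    uv=np.array([proj(c,np.r_[C+R2@np.array([x,y])/1e3,.082]) for y in ys],np.float32); v=cv2.remap(g,uv[:,:1].copy(),uv[:,1:].copy(),cv2.INTER_LINEAR).ravel()
    d=ys[v<(v.min()+np.median(v))/2]; print(x,d.min(),d.max(),"(was -33..-19 at -28.7)")
E
```

```text
time_s: 26.52
tcp_pos: [0.4094, 0.4292, 0.3678]
orientation: [-179.9, -0.0, 158.5]
wrist_force: [0.0, -0.2, -0.1]
width: 0.002
grip_force: 0.0
-54 -28.0 -14.0 (was -33..-19 at -28.7)
-66 -28.0 -14.0 (was -33..-19 at -28.7)
```

```bash
python3 -c "from workcell import ticket; print(ticket.finish_job())"
```

```text
the job is handed in; nothing more can be done
None
```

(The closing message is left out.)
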